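# Put the barber's tools back in their places

## Robot

A 7-joint arm with a two-finger parallel gripper is mounted at the origin on the work surface. World frame = base frame: x ahead of the robot, y to its left, z up, the work surface at z = 0. Lengths are in m, angles in degrees, forces in N, time in s.
With the tool pointing down it reaches from about 0.425 to 0.875 m from the base axis. Payload 9.9 kg.
Tool frame: the origin (TCP) lies on the centre line of the jaws, within the pads' length; the fingertips stand 17 mm ahead of it and the grasp point (between the pads) lies 2 mm behind it (tcp_to_tips is the distance from the TCP to the fingertips, in m); z points along the fingers, y is the line along which they close (so a half turn about z gives the same grasp; the last joint's range is limited). The gripper opens to 85 mm and grips with 20 to 120 N. Pads are 22 mm wide; open, the fingers measure 114 mm over their backs; the gripper's body (76 mm by 85 mm) begins 54 mm behind the grasp point. The pads swing forward as they close: fully open they stand 13 mm farther back than shut.
Start: joints at [-80.317, 32.985, 1.427, 82.34, -0.859, 64.687, -3.237], TCP at [0.169, 0.654, 0.248] pointing down, gripper open.
Joint ranges: [-157.87, 157.87], [-19.46, 123.44], [-87.15, 90], [11.01, 140.99], [-62.26, 242.26], [9.8, 113.94], [-161.44, 161.44]. Speed limits (degrees/s): [127.2, 127.2, 172.46, 172.46, 180, 180, 180].

## Interface

Orientations are given as a 3x3 rotation matrix whose columns are the frame's x, y, z axes.
In Python, from workcell import * gives the robot as it stands.
- The arm moves only by the shell command python3 -m creep 'ROWS' [FORCE]. ROWS is a JSON object of lists of equal length, an entry for each row: "gripper": the finger opening in mm, from 0 to 85.4; "offset": the shift along the world's x, y, z in units of 30 mm (1.0 is 30 mm), a list of three; "yaw": the turn about the world's z in units of 6 degrees (1.0 is 6 degrees). In form: {"gripper": [gripper, ...], "offset": [[dx, dy, dz], ...], "yaw": [yaw, ...]}. A call has exactly 5 rows; each row shifts and turns the commanded pose from where the row before left it; what a row does not reach is not made up. A row lasts 1/12 s, in which the tool goes at most 41.7 mm and 7.16 degrees, less where a joint would pass 70% of its speed; a pose out of reach is approached as far as the arm can. A call is refused whole if a number of a shift passes 1 or a number of a turn 1, either way. A call with a gripper value outside its range is refused whole. The fingers move at their own pace and stop on an object; FORCE is the grip in N (left out, the last holds). Time passes only in rows, so rows that do not move let the fingers close, or fill a call up. It gives the time, the measured TCP pose, the force, the opening and the grip force at its end, in the units of the state.
- get_state(): the state, without advancing time (a new reading comes with each control period).
- camera(name): name is "side" or "top"; returns a dict with "color" (480x640x3 uint8, red, green, blue), "K" (3x3 intrinsics, pixels), "xyz" and "attitude" of the camera in the world. Camera axes: x right, y up, looking along -z (the intrinsics and any distortion apply to the point x, -y, -z); pixel columns grow to the right and rows downward; lengths in m; the calibration is good to about 2 mm. A picture is of the moment at which its call begins. There is no depth.
- finish_job(): hands the job in; it is judged then, once.
The state is a dict: "clock": time; "q": joint angles; "joint_vel": joint speeds; "effort": joint torques, N m; "position": TCP position; "tool_rot": TCP orientation; "force": force on the tool from outside, world axes, zero at the start; "torque": the same for the moment, N m; "grip_width": finger opening in m; "grasp_force": force on a finger pad.
Only numpy, scipy, OpenCV 4.12 (cv2) and the standard library are available. Lean on these libraries where they do the work, as an engineer would, in place of code of your own. Each camera call takes 0.05 s, during which the arm holds its last target. There are 200 camera calls.

## Task

The haircut is finished: put everything back in its own place. Lay the clipper in the grey charging dock with its heel at the contact block, the neck duster by its handle in both forks of its rest, midway along the handle, and the blue and the red guard comb each flat in the tray of its own colour. Set things down, don't drop them, and leave the glass dish and the yellow guard where they are.

Things in the scene. Friction and masses are not known exactly. Their poses are not given: they have to be found in the camera images.
- clipper: Loose black hair clipper lying flat, 46 mm wide (y), 38 high, 0.28 kg. x points from blade to heel: steel blade edge at x = -95 mm, heel (end with two brass contacts) at +65. Origin: on the underside, at the place to grip across the flat sides (a 4 mm taper lever on the +y side, x -50 to -17 mm, is clear of the finger pads). At the start x points away from the robot within 20 deg.
- dock: Grey charging dock, fixed: cradle pocket x -105 to +75 mm, y +-32, rubber floor 10 mm and rim 18 mm above the board; at +x a contact block (x +75 to +120, 40 high) with a toggle switch (top 65 high, not used). Origin at board level; docked, the clipper's origin is above it and their x axes agree. x points away from the robot within 18 deg.
- duster: Loose neck duster lying flat, 0.16 kg. Round steel handle 20 mm thick along x, -50 to +50 mm, its axis 15 mm above the underside; flat cream bristle head (48 wide, 30 thick) from x = -50 to -105; flat steel butt (28 wide, 30 thick) at +50 to +65. Origin: on the underside below mid-handle, where it balances and is gripped; z up.
- duster_rest: Duster rest, fixed: black base 100 x 60 x 6 mm, two aluminium V forks 6 mm thick at x = +-32 mm (58 mm free between), mouths 48 mm wide, tips 55 mm above the board. The handle lies in both along x, either way round, mid-handle midway between; its axis is then 45 mm and the duster's origin 30 mm above the board. Origin: under its centre, at board level.
- blue_guard: Loose blue guard comb (the low one), teeth up: thin teeth along x, solid back wall at +x. 46 mm along x, 42 mm along y, 22 mm high, about 20 g. Origin: centre of the underside; z up. Grip its flat side faces (y = +-21 mm). Any way round is right in its tray.
- red_guard: Loose red guard comb (the taller one), teeth up: thin teeth along x, solid back wall at +x. 46 mm along x, 42 mm along y, 30 mm high, about 20 g. Origin: centre of the underside; z up. Grip its flat side faces (y = +-21 mm). Any way round is right in its tray.
- blue_tray: Low black tray with a blue floor and a blue line round its rim, fixed to the board; home of the blue guard. 78 x 74 mm (x, y) outside, pocket 64 x 60 mm, pocket floor 6 mm and rim 12 mm above the board. Origin: under its centre, at board level.
- red_tray: Low black tray with a red floor and a red line round its rim, fixed to the board; home of the red guard. 78 x 74 mm (x, y) outside, pocket 64 x 60 mm, pocket floor 6 mm and rim 12 mm above the board. Origin: under its centre, at board level.
- dish: Small clear glass dish, 76 mm across, 30 mm high, loose, standing among the things; must stay where it is. Origin: centre of its underside.
- yellow_guard: Yellow guard comb, 46 x 42 x 26 mm, already put away in its own tray with the yellow floor on the left of the board; must stay there. Origin: centre of its underside.
Not all that is in view belongs to the job. What is shaped like the clipper but purple is not meant.

How it is judged (in metres and radians):
At the end, for the whole second after the job is handed in: Clipper in dock, heel to the block; duster in both forks; guards in their colour's trays: origins within 15 mm, clipper and duster in line within 0.35 rad, seated (height +-4 mm, duster 6), clipper and guards level within 0.15 rad, at rest; dish and yellow guard moved under 20 mm (horizontal distance between clipper and dock below 0.015 m and z of clipper in the frame of dock between 0.006 and 0.014 m and linear speed of each of clipper, duster, blue_guard, red_guard below 0.02 m/s and angle between the x axis of clipper and the x axis of dock, either way round below 0.35 rad and angle between each of clipper, blue_guard, red_guard's own z axis and vertical below 0.15 rad and horizontal distance between duster and duster_rest below 0.015 m and z of duster in the frame of duster_rest between 0.024 and 0.036 m and angle between the x axis of duster and the x axis of duster_rest, either way round below 0.35 rad and horizontal distance between blue_guard and blue_tray below 0.015 m and z of blue_guard in the frame of blue_tray between 0.002 and 0.01 m and horizontal distance between red_guard and red_tray below 0.015 m and z of red_guard in the frame of red_tray between 0.002 and 0.01 m and distance of each of dish, yellow_guard from where it was at the start of the episode below 0.02 m); the robot touches nothing.
It fails at once if the glass dish is pushed more than 20 mm from where it stood (distance of dish from where it was at the start of the episode above 0.02 m).
It fails at once if the yellow guard comb is moved more than 20 mm (distance of yellow_guard from where it was at the start of the episode above 0.02 m).
It fails at once if one of the four things is dropped or thrown: it moves faster than 0.7 m/s with no finger touching it (a fall of about 25 mm) ((linear speed of clipper above 0.7 m/s and contact force between the fingers and clipper below 0.01 N) or (linear speed of duster above 0.7 m/s and contact force between the fingers and duster below 0.01 N) or (linear speed of blue_guard above 0.7 m/s and contact force between the fingers and blue_guard below 0.01 N) or (linear speed of red_guard above 0.7 m/s and contact force between the fingers and red_guard below 0.01 N)).
It also fails if it takes over 112 s, if anything falls off the work surface, if the arm or the gripper's body presses on something with over 40 N, if the wrist force passes 120 N, or if a joint passes its speed limit or range.

## Working session

There is one attempt and no reset: what is moved stays moved. The work goes in short steps, Python scripts to look and compute and a shell command to move; the robot and the scene stay as the last step left them, time stands still between calls to the robot, and variables do not carry over. Pictures are saved under pics/ and viewed, at most 14 in all, crops included, and the job is handed in when it is done.

```bash
ls; mkdir -p pics; python3 - <<'E'
from workcell import *
import cv2
s=get_state();print(s['clock'],s['position'],s['tool_rot'],s['grip_width'])
for n in('top','side'):
    c=camera(n);cv2.imwrite(f'pics/{n}0.png',c['color'][:,:,::-1]);print(n,c['K'],c['xyz'],c['attitude'],[k for k in c])
E
```

```text
pics
0.0 [0.16870589 0.65314359 0.24743442] [[-9.68228564e-01  2.50066639e-01 -3.51610109e-04]
 [ 2.50066878e-01  9.68227198e-01 -1.62772272e-03]
 [-6.66006797e-05 -1.66393367e-03 -9.99998613e-01]] 0.08542274377334443
top [[585.87910102   0.         314.54018633]
 [  0.         585.87910102 238.03594472]
 [  0.           0.           1.        ]] [0.4369432 0.0461557 1.5143121] [[ 0.02748181  0.99699202 -0.07246829]
 [-0.9992676   0.02933087  0.02457571]
 [ 0.02662734  0.07173983  0.99706789]] ['color', 'K', 'xyz', 'attitude']
side [[577.50118833   0.         314.46489284]
 [  0.         577.50118833 237.08053229]
 [  0.           0.           1.        ]] [ 0.46918795 -1.07038867  0.67355236] [[ 0.99931782  0.00174007 -0.03688997]
 [-0.0328118   0.50027247 -0.86524612]
 [ 0.01694945  0.86586629  0.49998828]] ['color', 'K', 'xyz', 'attitude']
```

View pics/top0.png

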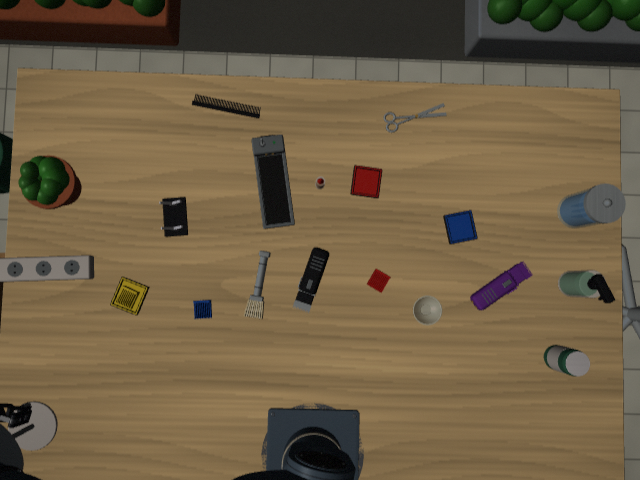

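View pics/side0.png

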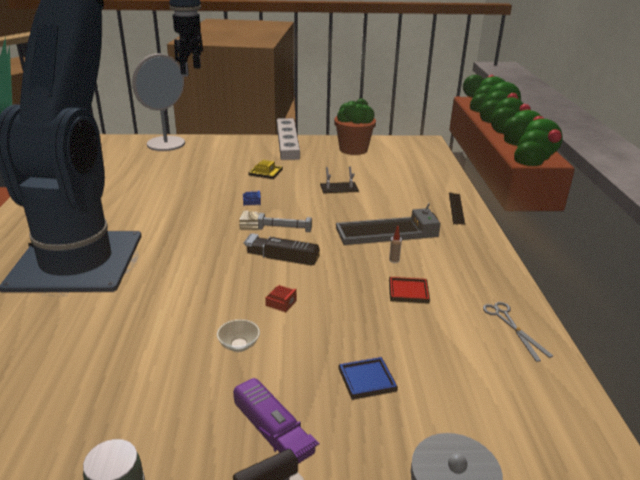

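The top view has +x pointing up and +y to the left. There are two clipper shapes: black at (312,278) and purple at (500,286). The black one is meant, because the purple one is ruled out. The other positions are:
- Duster (259,284), rest (175,216), dock (272,182).
- Blue guard (203,309), blue tray (460,227).
- Red guard (378,281), red tray (366,181).
- Dish (428,310), yellow guard (129,295).
- A small bottle at (320,183) stands near the dock and is not part of the job.

```bash
cat > h.py <<'E'
from workcell import *
import cv2, numpy as np
def ray(c,px,z):
    px=np.atleast_2d(np.array(px,float)); K=c['K']
    d=np.c_[(px[:,0]-K[0,2])/K[0,0],-(px[:,1]-K[1,2])/K[1,1],-np.ones(len(px))]@np.array(c['attitude']).T
    o=np.array(c['xyz']); return (o+d*((z-o[2])/d[:,2])[:,None])
def blob(mask,roi):
    x0,y0,x1,y1=roi; m=np.zeros_like(mask); m[y0:y1,x0:x1]=mask[y0:y1,x0:x1]
    cs,_=cv2.findContours(m,cv2.RETR_EXTERNAL,cv2.CHAIN_APPROX_NONE)
    return max(cs,key=cv2.contourArea)
def rect(c,cnt,z):
    p=(ray(c,cnt[:,0],z)[:,:2]*1000).astype(np.float32)
    (cx,cy),(w,h),a=cv2.minAreaRect(p); return [round(float(v),1) for v in (cx,cy,w,h,a)]
E
python3 - <<'E'
from h import *
c=camera('top');im=c['color'];hsv=cv2.cvtColor(im,cv2.COLOR_RGB2HSV);H,S,V=cv2.split(hsv)
u=lambda b:(b.astype(np.uint8)*255)
blue=u((H>100)&(H<130)&(S>120)); red=u(((H<6)|(H>174))&(S>150)); notwood=u(~((H>8)&(H<25)&(S>70)&(V>70))); yel=u((H>22)&(H<35)&(S>120))
out=im[:,:,::-1].copy()
for n,m,roi,zs in [('blueg',blue,(185,290,225,330),(.0,.022,)),('redg',red,(360,260,400,300),(.0,.03)),
 ('bluetray_all',notwood,(435,200,485,250),(.012,)),('bluefloor',blue,(435,200,485,250),(.012,.006)),('redtray_all',notwood,(345,160,390,205),(.012,)),
 ('rest',notwood,(155,190,195,245),(.006,)),('dock',notwood,(248,130,300,232),(.018,.01)),('clip',notwood,(290,240,335,315),(.038,.0)),
 ('clipblack',u(V<60),(290,240,335,315),(.038,)),
 ('dust',notwood,(240,245,275,322),(.03,.015)),('dish',notwood,(408,292,446,328),(.03,)),('yel',yel,(105,270,155,320),(.012,))]:
    k=blob(m,roi); cv2.drawContours(out,[k],-1,(0,255,0),1)
    for z in zs: print(n,z,rect(c,k,z),'bb',cv2.boundingRect(k))
a=cv2.resize(im[125:325,150:350,::-1],None,fx=3,fy=3,interpolation=cv2.INTER_CUBIC);b=cv2.resize(out[125:325,150:350],None,fx=3,fy=3,interpolation=cv2.INTER_NEAREST)
cv2.imwrite('pics/a.png',a);cv2.imwrite('pics/b.png',b)
E
```

```text
blueg 0.0 [357.0, 290.8, 43.2, 42.7, 5.6] bb (194, 300, 18, 18)
blueg 0.022 [358.1, 287.3, 42.5, 42.1, 5.6] bb (194, 300, 18, 18)
redg 0.0 [442.9, -158.7, 43.3, 46.1, 61.3] bb (367, 269, 23, 23)
redg 0.03 [442.8, -154.7, 42.4, 45.2, 61.3] bb (367, 269, 23, 23)
bluetray_all 0.012 [586.7, -367.1, 76.9, 76.0, 13.1] bb (443, 210, 35, 34)
bluefloor 0.012 [587.0, -368.4, 73.8, 71.0, 12.9] bb (445, 211, 32, 33)
bluefloor 0.006 [587.6, -370.0, 74.1, 71.2, 12.9] bb (445, 211, 32, 33)
redtray_all 0.012 [697.8, -120.1, 74.3, 76.5, 83.7] bb (351, 166, 31, 32)
rest 0.006 [591.4, 373.5, 98.6, 68.0, 7.0] bb (159, 197, 29, 40)
dock 0.018 [690.9, 121.5, 238.5, 82.1, 9.4] bb (252, 135, 43, 94)
dock 0.01 [692.3, 121.9, 239.8, 82.5, 9.4] bb (252, 135, 43, 94)
clip 0.038 [441.4, 18.1, 49.3, 161.1, 73.1] bb (293, 248, 36, 65)
clip 0.0 [441.5, 17.4, 50.5, 165.2, 73.1] bb (293, 248, 36, 65)
clipblack 0.038 [450.0, 13.6, 45.5, 141.6, 71.8] bb (296, 248, 33, 57)
dust 0.03 [423.8, 144.2, 42.8, 169.6, 78.6] bb (245, 251, 25, 68)
dust 0.015 [423.7, 145.2, 43.3, 171.3, 78.6] bb (245, 251, 25, 68)
dish 0.03 [370.7, -280.2, 70.5, 71.5, 1.5] bb (413, 296, 29, 29)
yel 0.012 [386.3, 474.2, 74.4, 75.7, 69.9] bb (111, 277, 37, 38)
```

View pics/a.png

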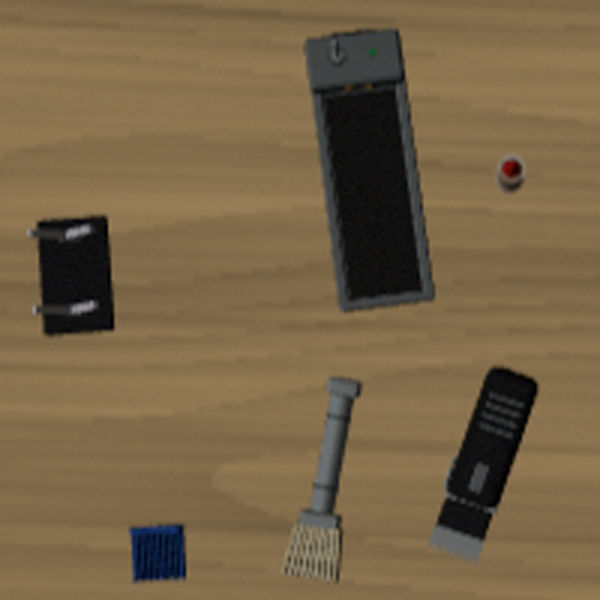

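View pics/b.png

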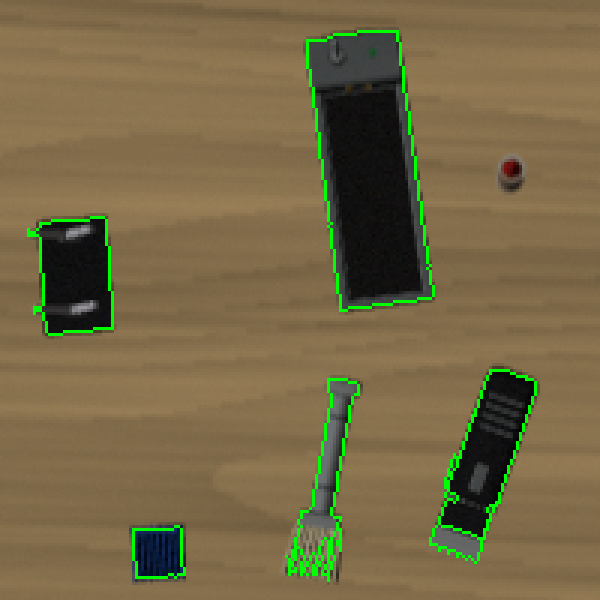

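The outlines fit the objects: the black clipper has its blade toward the robot at crop (455,548), and the duster's bristle head is also nearest the robot. Next I'll refine the axes and look at an enlarged crop of the right half, to confirm the red guard's teeth and the purple decoy.

```bash
python3 - <<'E'
from h import *
import workcell; print(getattr(workcell,'tcp_to_tips',None))
c=camera('top');im=c['color'];hsv=cv2.cvtColor(im,cv2.COLOR_RGB2HSV);H,S,V=cv2.split(hsv)
u=lambda b:(b.astype(np.uint8)*255)
nw=u(~((H>8)&(H<25)&(S>70)&(V>70)))
def frame(p,ang,o):
    a=np.deg2rad(ang);e=np.array([np.cos(a),np.sin(a)]);n=np.array([-e[1],e[0]]);q=p-o;return q@e,q@n,e,n
def axis(name,roi,z,ang0,o,sel,mask=nw):
    o=np.array(o,float);k=blob(mask,roi);p=ray(c,k[:,0],z)[:,:2]*1000;ang=ang0
    for _ in range(6):
        s,t,e,n=frame(p,ang,o);m=(s>sel[0])&(s<sel[1])
        L=m&(t>0)&(abs(t-np.median(t[m&(t>0)]))<5);R=m&(t<0)&(abs(t-np.median(t[m&(t<0)]))<5)
        a=np.polyfit(s[L],t[L],1);b=np.polyfit(s[R],t[R],1)
        ang+=np.rad2deg((a[0]+b[0])/2);o=o+n*(a[1]+b[1])/2
    s,t,e,n=frame(p,ang,o);print(name,'ang',round(ang,2),'slopes',np.rad2deg([a[0],b[0]]).round(1),'width',round(a[1]-b[1],1),'s',s.min().round(1),s.max().round(1),'axis pt',o.round(1),'centre',(o+e*(s.min()+s.max())/2).round(1))
    return o,e,s.min(),s.max()
o,e,a,b=axis('clip',(290,240,335,315),.03,-17.5,(441,18),(0,65));print(' origin',o+e*((a+b)/2+15))
o,e,a,b=axis('dust',(240,245,275,322),.015,-11.4,(445,141),(-20,35));print(' origin',o+e*((a+b)/2+20))
axis('dockout',(248,130,300,232),.018,9.4,(690,121),(-105,60))
pm=u((V<55)|((S<60)&(V<55)))
o,e,a,b=axis('dockpocket',(250,150,300,228),.014,9.4,(670,117),(-70,70),u(V<45));print(' origin',o+e*((a+b)/2+15))
axis('rest',(155,190,188,245),.006,5.5,(591,372),(-45,45))
x=cv2.resize(im[150:330,335:545,::-1],None,fx=3.7,fy=3.3,interpolation=cv2.INTER_CUBIC);cv2.imwrite('pics/c.png',x)
E
```

```text
0.017
clip ang -17.62 slopes [-0.2  0.2] width 43.0 s -80.6 81.5 axis pt [440.4  16.1] centre [440.9  16. ]
 origin [455.1588799   11.43348612]
dust ang -8.42 slopes [ 0.5 -0.5] width 17.1 s -106.7 63.5 axis pt [445.8 145.1] centre [424.5 148.3]
 origin [444.26125582 145.35533387]
dockout ang 9.26 slopes [-0.1  0.1] width 79.1 s -118.8 120.2 axis pt [689.9 121.4] centre [690.6 121.5]
dockpocket ang 9.28 slopes [ 0. -0.] width 62.3 s -88.7 97.8 axis pt [669.7 118.9] centre [674.2 119.6]
 origin [689.01156017 122.0269857 ]
rest ang 6.67 slopes [ 0.3 -0.3] width 58.1 s -48.8 49.8 axis pt [591.2 370. ] centre [591.7 370.1]
```

View pics/c.png

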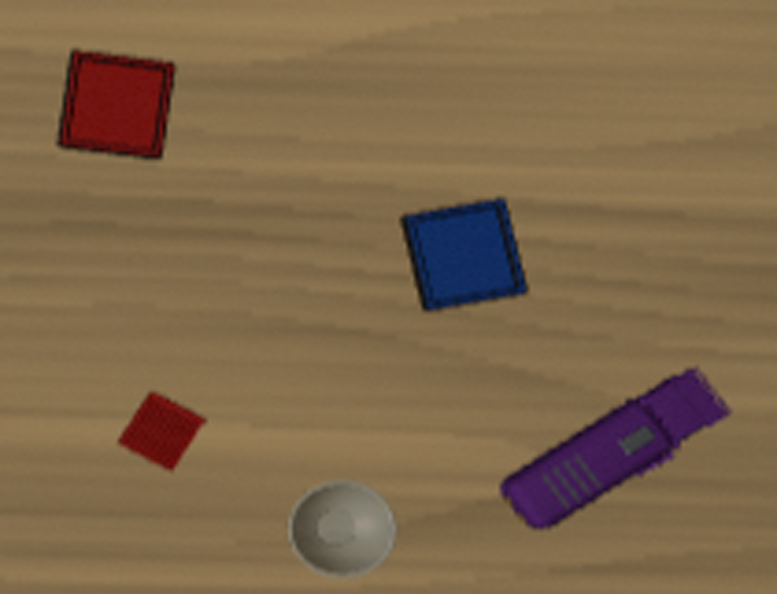

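The red tray is at crop (117,104) and the red guard at (162,431). The blue tray is at (464,254) and the dish at (342,528). The purple decoy at (615,450) confirms that the black clipper is the right one. I'll check the teeth direction by image gradient and start toward the blue guard.

```bash
python3 - <<'E'
from h import *
c=camera('top');im=c['color'].astype(float)
for n,ch,(x,y),r in(('blue',2,(203,309),6),('red',0,(378.5,280.5),6)):
    g=im.sum(2);gx=cv2.Sobel(g,-1,1,0);gy=cv2.Sobel(g,-1,0,1);s=np.s_[int(y)-r:int(y)+r+1,int(x)-r:int(x)+r+1]
    m=np.hypot(*(np.mgrid[-r:r+1,-r:r+1]))<5.5
    a,b,d=(gx[s]**2)[m].sum(),(gx[s]*gy[s])[m].sum(),(gy[s]**2)[m].sum()
    t=.5*np.arctan2(2*b,a-d); q=np.array([[x,y],[x-20*np.sin(t),y+20*np.cos(t)]]);p=ray(c,q,.02);v=p[1]-p[0]
    print(n,'teeth dir world deg',np.rad2deg(np.arctan2(v[1],v[0])), a,d)
E
python3 -m creep '{"gripper":[70,70,70,70,70],"offset":[[0.42,-0.81,-0.25],[0.42,-0.81,-0.25],[0.42,-0.81,-0.25],[0.42,-0.81,-0.25],[0.42,-0.81,-0.25]],"yaw":[0.22,0.22,0.22,0.22,0.22]}' 30
python3 -m creep '{"gripper":[70,70,70,70,70],"offset":[[0.42,-0.81,-0.25],[0.42,-0.81,-0.25],[0.42,-0.81,-0.25],[0.42,-0.81,-0.25],[0.42,-0.81,-0.25]],"yaw":[0.22,0.22,0.22,0.22,0.22]}'
python3 -m creep '{"gripper":[70,70,70,70,70],"offset":[[0.42,-0.81,-0.25],[0.42,-0.81,-0.25],[0.42,-0.81,-0.25],[0.42,-0.81,-0.25],[0.42,-0.81,-0.25]],"yaw":[0.22,0.22,0.22,0.22,0.22]}'
cat >> h.py <<'E'
def go(x,y,z=None,jaw=None):
    s=get_state();p=np.array(s['position']);R=np.array(s['tool_rot']);j=np.degrees(np.arctan2(R[1,1],R[0,1]))
    t=np.array([x,y,p[2]*1000 if z is None else z]);d=(t-p*1000)/30
    dy=0 if jaw is None else ((jaw-j+90)%180-90)/6
    print('t',round(s['clock'],2),'pos',(p*1000).round(1),'jaw',round(j,1),'w',round(s['grip_width']*1000,1),'gf',round(float(s['grasp_force']),1),'F',np.array(s['force']).round(1),'-> units',d.round(2),'yaw',round(dy,2))
E
python3 -c "from h import *;go(357.6,289,100,95.6)"
```

```text
blue teeth dir world deg 173.3789469302987 703074.0 170542.0
red teeth dir world deg -109.35223072340003 44877.0 77457.0
clock: 0.67
position: [0.2322, 0.5308, 0.2104]
tool_rot: [[-0.991, 0.136, 0.0], [0.136, 0.991, -0.0], [-0.0, -0.0, -1.0]]
force: [0.2, 0.9, 0.3]
grip_width: 0.0702
grasp_force: 0.0
clock: 1.08
position: [0.2953, 0.4094, 0.1731]
tool_rot: [[-1.0, 0.021, 0.0], [0.021, 1.0, 0.0], [-0.0, 0.0, -1.0]]
force: [0.5, -0.5, -0.5]
grip_width: 0.07
grasp_force: 0.0
clock: 1.5
position: [0.3583, 0.288, 0.1356]
tool_rot: [[-0.996, -0.094, 0.0], [-0.094, 0.996, 0.0], [-0.0, 0.0, -1.0]]
force: [0.3, 0.1, -0.6]
grip_width: 0.0701
grasp_force: 0.0
t 1.5 pos [358.3 288.  135.6] jaw 95.4 w 70.1 gf 0.0 F [ 0.3  0.1 -0.6] -> units [-0.02  0.03 -1.19] yaw 0.03
```

```bash
python3 -m creep '{"gripper":[70,70,70,70,70],"offset":[[-0.02,0.03,-0.9],[0,0,-0.9],[0,0,-0.9],[0,0,-0.6],[0,0,-0.32]],"yaw":[0,0,0,0,0]}'
python3 -m creep '{"gripper":[36,36,36,36,36],"offset":[[0,0,0],[0,0,0],[0,0,0],[0,0,0],[0,0,0]],"yaw":[0,0,0,0,0]}' 25
python3 - <<'E'
from h import *
go(357.6,289,27,95.6)
c=camera('top')['color'];d=camera('side')['color']
a=cv2.resize(c[262:300,360:398,::-1],(400,400),interpolation=cv2.INTER_CUBIC);b=cv2.resize(d[275:320,255:305,::-1],(400,400),interpolation=cv2.INTER_CUBIC)
cv2.imwrite('pics/d.png',np.hstack([a,b])*1.0)
E
```

```text
clock: 1.92
position: [0.3567, 0.2894, 0.0252]
tool_rot: [[-0.996, -0.093, -0.002], [-0.093, 0.996, -0.002], [0.002, -0.001, -1.0]]
force: [0.6, 0.8, 0.1]
grip_width: 0.0703
grasp_force: 0.0
clock: 2.33
position: [0.3576, 0.2903, 0.028]
tool_rot: [[-0.996, -0.093, 0.001], [-0.093, 0.996, 0.001], [-0.001, 0.001, -1.0]]
force: [0.2, 0.3, -0.6]
grip_width: 0.0414
grasp_force: 25.7
t 2.33 pos [357.6 290.3  28. ] jaw 95.3 w 41.4 gf 25.7 F [ 0.2  0.3 -0.6] -> units [-0.   -0.04 -0.03] yaw 0.05[ WARN:0@0.760] global loadsave.cpp:1063 imwrite_ Unsupported depth image for selected encoder is fallbacked to CV_8U.
```

View pics/d.png

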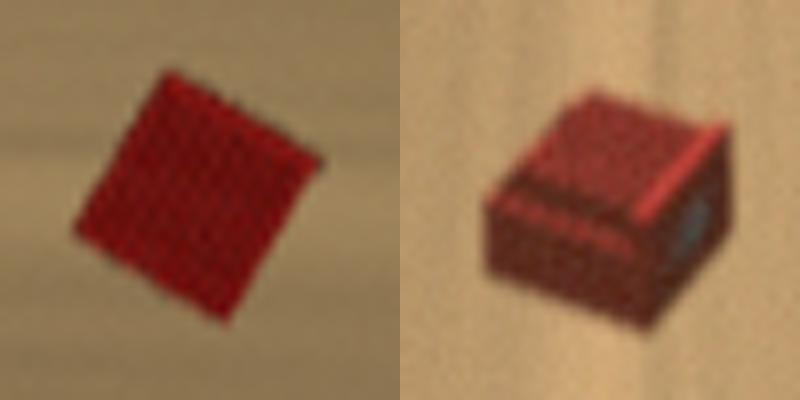

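The back wall is the bright edge on the far right side of the red guard. Its x axis is therefore about -29° and the jaws need to lie at 61°, which agrees with the rectangle sides. The blue guard is gripped at 41 mm, so I'll carry it.

```bash
python3 -m creep '{"gripper":[36,36,36,36,36],"offset":[[0,0,0.4],[0,0,0.7],[0,0,0.8],[0,0,0.9],[0,0,0.7]],"yaw":[0,0,0,0,0]}'
python3 -m creep '{"gripper":[36,36,36,36,36],"offset":[[0.306,-0.878,0],[0.306,-0.878,0],[0.306,-0.878,0],[0.306,-0.878,0],[0.306,-0.878,0]],"yaw":[0.05,0.05,0.05,0.05,0.05]}'
python3 -m creep '{"gripper":[36,36,36,36,36],"offset":[[0.306,-0.878,0],[0.306,-0.878,0],[0.306,-0.878,0],[0.306,-0.878,0],[0.306,-0.878,0]],"yaw":[0.05,0.05,0.05,0.05,0.05]}'
python3 -m creep '{"gripper":[36,36,36,36,36],"offset":[[0.306,-0.878,0],[0.306,-0.878,0],[0.306,-0.878,0],[0.306,-0.878,0],[0.306,-0.878,0]],"yaw":[0.05,0.05,0.05,0.05,0.05]}'
python3 -m creep '{"gripper":[36,36,36,36,36],"offset":[[0.306,-0.878,0],[0.306,-0.878,0],[0.306,-0.878,0],[0.306,-0.878,0],[0.306,-0.878,0]],"yaw":[0.05,0.05,0.05,0.05,0.05]}'
python3 -m creep '{"gripper":[36,36,36,36,36],"offset":[[0.306,-0.878,0],[0.306,-0.878,0],[0.306,-0.878,0],[0.306,-0.878,0],[0.306,-0.878,0]],"yaw":[0.05,0.05,0.05,0.05,0.05]}' |tail -3
python3 -c "from h import *;go(587,-368,34,103.1)"
```

```text
clock: 2.85
position: [0.3573, 0.29, 0.1342]
tool_rot: [[-0.996, -0.093, 0.001], [-0.093, 0.996, 0.001], [-0.001, 0.001, -1.0]]
force: [1.2, 0.9, -1.3]
grip_width: 0.0412
grasp_force: 25.7
clock: 3.27
position: [0.4034, 0.157, 0.1326]
tool_rot: [[-0.993, -0.119, 0.001], [-0.119, 0.993, 0.0], [-0.001, 0.0, -1.0]]
force: [0.4, -0.2, 0.3]
grip_width: 0.0412
grasp_force: 25.8
clock: 3.68
position: [0.4492, 0.0251, 0.1325]
tool_rot: [[-0.989, -0.145, 0.001], [-0.145, 0.989, -0.0], [-0.001, -0.0, -1.0]]
force: [-0.0, 0.4, 0.0]
grip_width: 0.0413
grasp_force: 25.8
clock: 4.1
position: [0.4951, -0.1066, 0.1325]
tool_rot: [[-0.985, -0.171, 0.0], [-0.171, 0.985, -0.0], [-0.0, -0.0, -1.0]]
force: [0.4, 0.3, -0.7]
grip_width: 0.0414
grasp_force: 25.8
clock: 4.52
position: [0.5409, -0.2383, 0.1325]
tool_rot: [[-0.981, -0.196, 0.0], [-0.196, 0.981, -0.0], [-0.0, -0.0, -1.0]]
force: [-0.8, 0.1, -0.1]
grip_width: 0.0412
grasp_force: 25.8
force: [0.7, 0.3, -0.7]
grip_width: 0.0413
grasp_force: 25.8
t 4.93 pos [ 586.8 -369.9  132.5] jaw 102.8 w 41.3 gf 25.8 F [ 0.7  0.3 -0.7] -> units [ 0.01  0.06 -3.28] yaw 0.05
```

```bash
python3 -m creep '{"gripper":[36,36,36,36,36],"offset":[[0,0.05,-0.6],[0,0,-0.7],[0,0,-0.7],[0,0,-0.5],[0,0,-0.3]],"yaw":[0,0,0,0,0]}'
python3 -m creep '{"gripper":[36,36,36,36,36],"offset":[[0,0,-0.2],[0,0,-0.15],[0,0,-0.1],[0,0,-0.03],[0,0,0]],"yaw":[0,0,0,0,0]}'
python3 -c "from h import *;go(587,-368,34,103.1)"
python3 - <<'E'
from h import *
c=camera('side')['color'];cv2.imwrite('pics/e.png',cv2.resize(c[300:420,300:460,::-1],None,fx=3,fy=3))
E
```

```text
clock: 5.35
position: [0.5857, -0.3666, 0.0463]
tool_rot: [[-0.975, -0.222, -0.002], [-0.222, 0.975, 0.001], [0.002, 0.002, -1.0]]
force: [-0.2, 1.0, 0.9]
grip_width: 0.0413
grasp_force: 25.7
clock: 5.77
position: [0.587, -0.3672, 0.0343]
tool_rot: [[-0.975, -0.222, 0.001], [-0.222, 0.975, -0.0], [-0.001, -0.001, -1.0]]
force: [0.4, 0.2, 0.2]
grip_width: 0.0412
grasp_force: 25.7
t 5.77 pos [ 587.  -367.2   34.3] jaw 102.8 w 41.2 gf 25.7 F [0.4 0.2 0.2] -> units [ 0.   -0.03 -0.01] yaw 0.05
```

View pics/e.png

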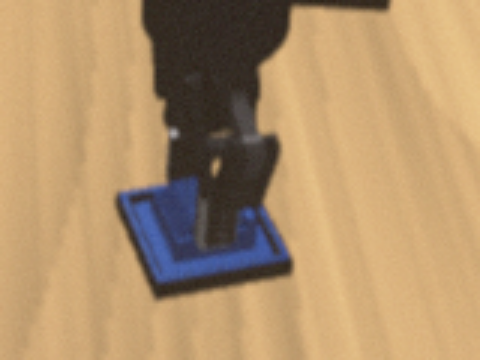

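The blue guard is inside its tray, with the fingertips above the rim at crop (215,245). I'll release it and go to the red guard.

```bash
python3 -m creep '{"gripper":[46,55,60,65,65],"offset":[[0,0,0],[0,0,0],[0,0,0],[0,0,0.2],[0,0,0.6]],"yaw":[0,0,0,0,0]}'
python3 -m creep '{"gripper":[65,65,65,65,65],"offset":[[0,0,0.8],[0,0,0.8],[-0.48,0.7,0.5],[-0.48,0.7,0],[-0.48,0.7,0]],"yaw":[0,-0.3,-0.8,-0.8,-0.8]}'
python3 -m creep '{"gripper":[65,65,65,65,65],"offset":[[-0.48,0.7,0],[-0.48,0.7,0],[-0.48,0.7,0],[-0.48,0.7,0],[-0.48,0.7,0]],"yaw":[-0.8,-0.8,-0.8,-0.8,-0.8]}' |tail -1
python3 -m creep '{"gripper":[65,65,65,65,65],"offset":[[-0.48,0.7,0],[-0.48,0.7,0],[0,0,0],[0,0,0],[0,0,0]],"yaw":[-0.22,0,0,0,0]}' |tail -1
python3 - <<'E'
from h import *
go(443,-156.5,30,61.3)
c=camera('top');im=c['color'];hsv=cv2.cvtColor(im,cv2.COLOR_RGB2HSV);H,S,V=cv2.split(hsv)
cv2.imwrite('pics/f.png',cv2.resize(im[200:255,430:490,::-1],None,fx=6,fy=6))
E
```

```text
clock: 6.23
position: [0.5853, -0.3662, 0.056]
tool_rot: [[-0.975, -0.222, -0.004], [-0.222, 0.975, 0.002], [0.003, 0.003, -1.0]]
force: [-1.4, 0.7, 0.2]
grip_width: 0.0647
grasp_force: 0.0
clock: 6.65
position: [0.5436, -0.3039, 0.1225]
tool_rot: [[-0.998, 0.064, 0.003], [0.064, 0.998, -0.001], [-0.003, -0.001, -1.0]]
force: [0.4, 0.8, -0.8]
grip_width: 0.0652
grasp_force: 0.0
grasp_force: 0.0
grasp_force: 0.0
t 7.48 pos [ 443.6 -157.5  121.4] jaw 61.3 w 65.1 gf 0.0 F [0.5 0.3 0.1] -> units [-0.02  0.03 -3.05] yaw -0.0
```

View pics/f.png

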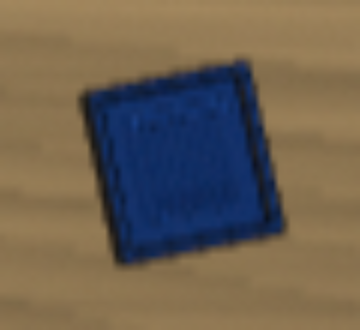

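The blue guard's comb texture sits centred in the blue tray, around crop (185,160). Now the red guard.

```bash
python3 -m creep '{"gripper":[65,65,65,65,65],"offset":[[0,0.03,-0.7],[0,0,-0.9],[0,0,-0.8],[0,0,-0.45],[0,0,-0.2]],"yaw":[0,0,0,0,0]}'|tail -1
python3 -m creep '{"gripper":[36,36,36,36,36],"offset":[[0,0,0],[0,0,0],[0,0,0],[0,0,0],[0,0,0]],"yaw":[0,0,0,0,0]}' 25
python3 -c "from h import *;go(698,-120,36,83.7)"
```

```text
grasp_force: 0.0
clock: 8.37
position: [0.4433, -0.1563, 0.0301]
tool_rot: [[-0.877, 0.48, 0.002], [0.48, 0.877, -0.0], [-0.002, 0.0, -1.0]]
force: [-0.8, -0.1, -0.6]
grip_width: 0.0414
grasp_force: 25.8
t 8.37 pos [ 443.3 -156.3   30.1] jaw 61.3 w 41.4 gf 25.8 F [-0.8 -0.1 -0.6] -> units [8.49 1.21 0.2 ] yaw 3.73
```

```bash
python3 -m creep '{"gripper":[36,36,36,36,36],"offset":[[0,0,0.4],[0,0,0.7],[0,0,0.9],[0,0,0.9],[0,0,0.4]],"yaw":[0,0,0,0,0]}'|tail -1
python3 -m creep '{"gripper":[36,36,36,36,36],"offset":[[0.85,0.12,0],[0.85,0.12,0],[0.85,0.12,0],[0.85,0.12,0],[0.85,0.12,0]],"yaw":[0.373,0.373,0.373,0.373,0.373]}'|tail -1
python3 -m creep '{"gripper":[36,36,36,36,36],"offset":[[0.85,0.12,0],[0.85,0.12,0],[0.85,0.12,0],[0.85,0.12,0],[0.85,0.12,0]],"yaw":[0.373,0.373,0.373,0.373,0.373]}'|tail -1
python3 -m creep '{"gripper":[36,36,36,36,36],"offset":[[0,0,-0.5],[0,0,-0.7],[0,0,-0.7],[0,0,-0.4],[0,0,-0.3]],"yaw":[0,0,0,0,0]}'|tail -1
python3 -m creep '{"gripper":[36,36,36,36,36],"offset":[[0,0,-0.2],[0,0,-0.15],[0,0,-0.1],[0,0,-0.05],[0,0,0]],"yaw":[0,0,0,0,0]}'|tail -1
python3 -c "from h import *;go(698,-120,36,83.7)"
```

```text
grasp_force: 25.8
grasp_force: 25.7
grasp_force: 25.7
grasp_force: 25.7
grasp_force: 25.8
t 10.45 pos [ 698.1 -120.2   36. ] jaw 83.7 w 41.5 gf 25.8 F [0.2 0.4 0.6] -> units [-0.    0.01  0.  ] yaw 0.0
```

```bash
python3 -m creep '{"gripper":[46,55,60,65,70],"offset":[[0,0,0],[0,0,0],[0,0,0],[0,0,0.2],[0,0,0.6]],"yaw":[0,0,0,0,0]}'|tail -1
python3 -m creep '{"gripper":[75,75,75,75,75],"offset":[[0,0,0.8],[0,0,0.9],[0,0,0.5],[-0.81,0.438,0],[-0.81,0.438,0]],"yaw":[0,0,0,-0.188,-0.188]}'|tail -1
python3 -m creep '{"gripper":[75,75,75,75,75],"offset":[[-0.81,0.438,0],[-0.81,0.438,0],[-0.81,0.438,0],[-0.81,0.438,0],[-0.81,0.438,0]],"yaw":[-0.188,-0.188,-0.188,-0.188,-0.188]}'|tail -1
python3 -m creep '{"gripper":[75,75,75,75,75],"offset":[[-0.81,0.438,0],[-0.81,0.438,0],[-0.81,0.438,0],[0,0,0],[0,0,0]],"yaw":[-0.188,-0.188,-0.188,0,0]}'|tail -1
python3 -c "from h import *;go(455,11.4,32,72.4)"
```

```text
grasp_force: 0.0
grasp_force: 0.0
grasp_force: 0.0
grasp_force: 0.0
t 12.12 pos [454.2  12.  126. ] jaw 72.5 w 75.3 gf 0.0 F [0.2 0.1 1.1] -> units [ 0.03 -0.02 -3.13] yaw -0.02
```

```bash
python3 -m creep '{"gripper":[75,75,75,75,75],"offset":[[0.03,-0.02,-0.7],[0,0,-0.9],[0,0,-0.8],[0,0,-0.5],[0,0,-0.23]],"yaw":[0,0,0,0,0]}'|tail -1
python3 -m creep '{"gripper":[40,40,40,40,40],"offset":[[0,0,0],[0,0,0],[0,0,0],[0,0,0],[0,0,0]],"yaw":[0,0,0,0,0]}' 60 |tail -4
python3 -c "from h import *;go(455,11.4,32,72.4)"
python3 -m creep '{"gripper":[40,40,40,40,40],"offset":[[0,0,0.3],[0,0,0.6],[0,0,0.9],[0,0,0.9],[0,0,0.6]],"yaw":[0,0,0,0,0]}'|tail -1
python3 -m creep '{"gripper":[40,40,40,40,40],"offset":[[0.763,0.365,0],[0.763,0.365,0],[0.763,0.365,0],[0.763,0.365,0],[0.763,0.365,0]],"yaw":[0.448,0.448,0.448,0.448,0.448]}'|tail -1
python3 -m creep '{"gripper":[40,40,40,40,40],"offset":[[0.763,0.365,0],[0.763,0.365,0],[0.763,0.365,0],[0.763,0.365,0],[0.763,0.365,0]],"yaw":[0.448,0.448,0.448,0.448,0.448]}'|tail -1
python3 - <<'E'
from h import *
go(684,121,42,99.3)
a=camera('side')['color'];b=camera('top')['color']
cv2.imwrite('pics/g.png',np.hstack([cv2.resize(a[150:310,300:460,::-1],(400,400)),cv2.resize(b[120:240,220:340,::-1],(400,400))]))
E
```

```text
grasp_force: 0.0
tool_rot: [[-0.953, 0.303, 0.002], [0.303, 0.953, 0.0], [-0.002, 0.001, -1.0]]
force: [-0.1, 0.6, 4.2]
grip_width: 0.0445
grasp_force: 62.1
t 12.95 pos [456.3  10.5  32.3] jaw 72.4 w 44.5 gf 62.1 F [-0.1  0.6  4.2] -> units [-0.04  0.03 -0.01] yaw 0.0
grasp_force: 62.2
grasp_force: 62.2
grasp_force: 62.1
t 14.2 pos [685.  120.5 131.2] jaw 99.4 w 44.7 gf 62.1 F [-0.3 -0.9 -3.6] -> units [-0.03  0.02 -2.97] yaw -0.02
```

View pics/g.png

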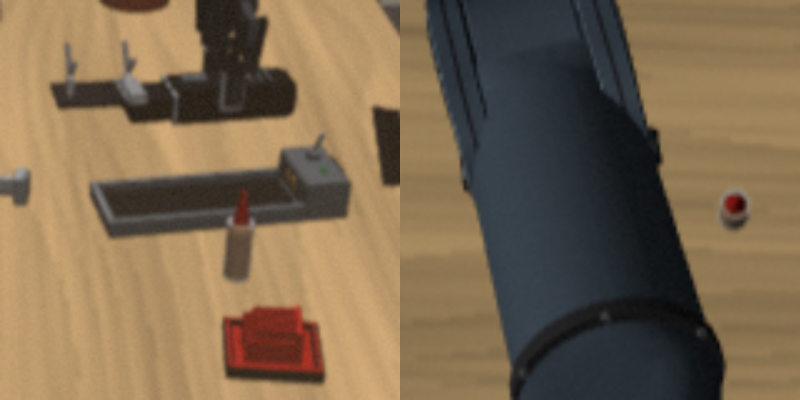

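The red guard is seated in its tray at crop (272,340). The clipper is held level above the dock, at crop (235,97). I'll lower it.

```bash
python3 -m creep '{"gripper":[40,40,40,40,40],"offset":[[-0.03,0.02,-0.5],[0,0,-0.7],[0,0,-0.6],[0,0,-0.4],[0,0,-0.3]],"yaw":[0,0,0,0,0]}'|tail -1
python3 -m creep '{"gripper":[40,40,40,40,40],"offset":[[0,0,-0.2],[0,0,-0.1],[0,0,-0.1],[0,0,-0.05],[0,0,0]],"yaw":[0,0,0,0,0]}'|tail -1
python3 - <<'E'
from h import *
go(684,121,42,99.3)
a=camera('side')['color']
cv2.imwrite('pics/h.png',cv2.resize(a[170:270,310:460,::-1],(600,400)))
E
```

```text
grasp_force: 62.2
grasp_force: 62.1
t 15.13 pos [684.  120.8  42.6] jaw 99.3 w 44.9 gf 62.1 F [ 0.6 -0.4 -2.5] -> units [-0.    0.01 -0.02] yaw 0.01
```

View pics/h.png

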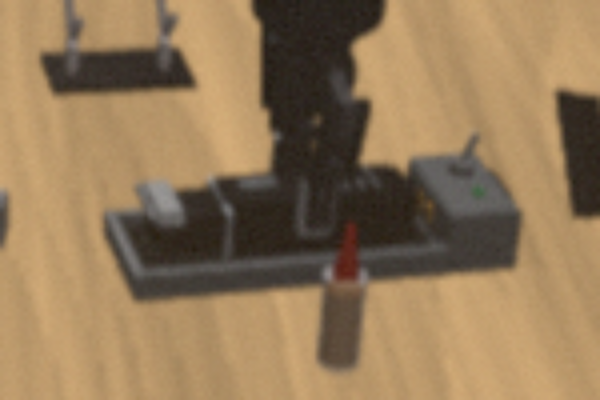

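The clipper lies in the pocket with its heel toward the block, at crop (310,215). I'll set it down and go on to the duster.

```bash
python3 -m creep '{"gripper":[40,40,40,40,40],"offset":[[0,0,-0.03],[0,0,0],[0,0,0],[0,0,0],[0,0,0]],"yaw":[0,0,0,0,0]}'|sed -n 2,4p
python3 -m creep '{"gripper":[48,51,54,58,58],"offset":[[0,0,0],[0,0,0],[0,0,0],[0,0,0.2],[0,0,0.6]],"yaw":[0,0,0,0,0]}'|tail -1
python3 -m creep '{"gripper":[60,60,60,60,60],"offset":[[0,0,0.8],[0,0,0.9],[0,0,0.6],[-0.8,0.082,0],[-0.8,0.082,0]],"yaw":[0,0,0,-0.295,-0.295]}'|tail -1
python3 -m creep '{"gripper":[60,60,60,60,60],"offset":[[-0.8,0.082,0],[-0.8,0.082,0],[-0.8,0.082,0],[-0.8,0.082,0],[-0.8,0.082,0]],"yaw":[-0.295,-0.295,-0.295,-0.295,-0.295]}'|tail -1
python3 -m creep '{"gripper":[60,60,60,60,60],"offset":[[-0.8,0.082,0],[-0.8,0.082,0],[-0.8,0.082,0],[0,0,0],[0,0,0]],"yaw":[-0.295,-0.295,-0.295,0,0]}'|tail -1
python3 -c "from h import *;go(444.3,145.4,20,81.6)"
```

```text
position: [0.6841, 0.1208, 0.0425]
tool_rot: [[-0.987, -0.161, 0.001], [-0.161, 0.987, 0.0], [-0.001, 0.0, -1.0]]
force: [-2.6, -1.2, 6.1]
grasp_force: 0.0
grasp_force: 0.0
grasp_force: 0.0
grasp_force: 0.0
t 17.27 pos [443.1 145.8 134.7] jaw 81.7 w 59.7 gf 0.0 F [-0.6 -1.   0.3] -> units [ 0.04 -0.01 -3.82] yaw -0.01
```

```bash
python3 -m creep '{"gripper":[60,60,60,60,60],"offset":[[0.04,-0.01,-0.7],[0,0,-0.9],[0,0,-0.9],[0,0,-0.6],[0,0,-0.3]],"yaw":[0,0,0,0,0]}'|tail -1
python3 -m creep '{"gripper":[60,60,60,12,12],"offset":[[0,0,-0.25],[0,0,-0.14],[0,0,0],[0,0,0],[0,0,0]],"yaw":[0,0,0,0,0]}' 60 |tail -1
python3 -m creep '{"gripper":[12,12,12,12,12],"offset":[[0,0,0],[0,0,0],[0,0,0],[0,0,0],[0,0,0]],"yaw":[0,0,0,0,0]}' 60 |tail -1
python3 -c "from h import *;go(444.3,145.4,21,81.6)"
python3 -m creep '{"gripper":[12,12,12,12,12],"offset":[[0,0,0.3],[0,0,0.6],[0,0,0.9],[0,0,0.9],[0,0,0.7]],"yaw":[0,0,0,0,0]}'|tail -1
python3 -m creep '{"gripper":[12,12,12,12,12],"offset":[[0.491,0.749,0.2],[0.491,0.749,0.1],[0.491,0.749,0],[0.491,0.749,0],[0.491,0.749,0]],"yaw":[0.252,0.252,0.252,0.252,0.252]}'|tail -1
python3 -m creep '{"gripper":[12,12,12,12,12],"offset":[[0.491,0.749,0],[0.491,0.749,0],[0.491,0.749,0],[0.491,0.749,0],[0.491,0.749,0]],"yaw":[0.252,0.252,0.252,0.252,0.252]}'|tail -1
python3 - <<'E'
from h import *
go(591.5,370,51,96.7)
a=camera('side')['color'];b=camera('top')['color']
cv2.imwrite('pics/i.png',np.hstack([cv2.resize(a[100:220,260:420,::-1],(480,360)),cv2.resize(b[150:270,220:340,::-1],(320,360))]))
E
```

```text
grasp_force: 0.0
grasp_force: 0.0
grasp_force: 58.3
t 18.52 pos [445.3 145.3  21.2] jaw 81.6 w 18.3 gf 58.3 F [-1.3 -0.2  8.6] -> units [-0.03  0.   -0.01] yaw 0.0
grasp_force: 58.9
grasp_force: 59.0
grasp_force: 59.0
t 19.77 pos [592.3 370.5 132.1] jaw 96.8 w 17.9 gf 59.0 F [ 1.3 -0.3 -2.3] -> units [-0.03 -0.02 -2.7 ] yaw -0.01
```

View pics/i.png

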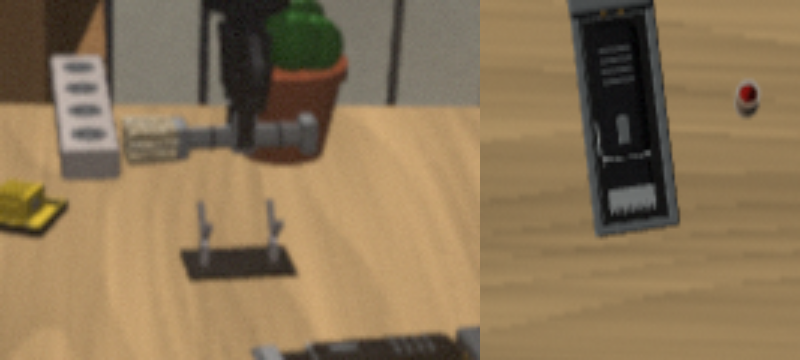

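The duster is gripped mid-handle and level, at crop (240,137), with the forks below it at (200,230) and (272,230). The clipper is seated in the dock. I'll lower the duster.

```bash
python3 -m creep '{"gripper":[12,12,12,12,12],"offset":[[-0.03,-0.02,-0.5],[0,0,-0.6],[0,0,-0.5],[0,0,-0.3],[0,0,-0.2]],"yaw":[0,0,0,0,0]}'|sed -n '2p;4p'
python3 -m creep '{"gripper":[12,12,12,12,12],"offset":[[0,0,-0.15],[0,0,-0.15],[0,0,-0.1],[0,0,-0.07],[0,0,0]],"yaw":[0,0,0,0,0]}'|sed -n '2p;4p'
python3 -m creep '{"gripper":[12,12,12,12,12],"offset":[[0,0,-0.06],[0,0,0],[0,0,0],[0,0,0],[0,0,0]],"yaw":[0,0,0,0,0]}'|sed -n '2p;4p'
python3 - <<'E'
from h import *
go(591.5,370,51,96.7)
a=camera('side')['color']
cv2.imwrite('pics/j.png',cv2.resize(a[120:220,280:400,::-1],(600,500)))
E
```

```text
position: [0.5905, 0.3684, 0.0675]
force: [0.1, 0.1, -1.1]
position: [0.5912, 0.3691, 0.0541]
force: [-0.6, -0.2, -2.2]
position: [0.5914, 0.3694, 0.0527]
force: [0.9, 1.3, -1.1]
t 21.12 pos [591.4 369.4  52.7] jaw 96.7 w 17.9 gf 59.2 F [ 0.9  1.3 -1.1] -> units [ 0.    0.02 -0.06] yaw 0.0
```

View pics/j.png

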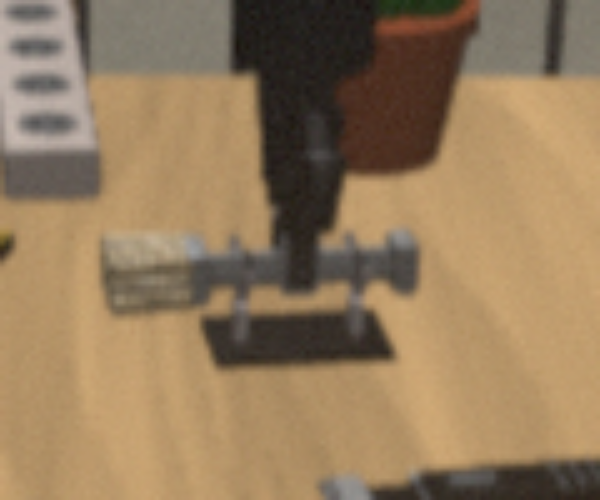

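The handle lies inside both forks at crop (240,270) and (355,270), and its middle (297) is midway between them. I'll lower it to contact, release and retreat.

```bash
python3 -m creep '{"gripper":[12,12,12,12,12],"offset":[[0,0,-0.03],[0,0,-0.03],[0,0,0],[0,0,0],[0,0,0]],"yaw":[0,0,0,0,0]}'|sed -n '2p;4p'
python3 -m creep '{"gripper":[22,26,32,40,45],"offset":[[0,0,0],[0,0,0],[0,0,0],[0,0,0],[0,0,0]],"yaw":[0,0,0,0,0]}'|sed -n '2p;4p'
python3 -m creep '{"gripper":[45,45,45,45,45],"offset":[[0,0,0.3],[0,0,0.6],[0,0,0.9],[0,0,0.9],[0,0,0.9]],"yaw":[0,0,0,0,0]}'|tail -1
python3 -m creep '{"gripper":[45,45,45,45,45],"offset":[[-0.8,0.3,0.5],[-0.8,0.3,0.5],[-0.8,0.3,0],[-0.8,0.3,0],[-0.8,0.3,0]],"yaw":[0,0,0,0,0]}'|tail -1
python3 - <<'E'
from h import *
go(591.5,370)
c=camera('top');a=camera('side')['color'];b=c['color']
cv2.imwrite('pics/k.png',np.vstack([np.hstack([b[120:340,90:490,::-1][:, :400],a[120:340,210:610,::-1]])]))
H,S,V=cv2.split(cv2.cvtColor(b,cv2.COLOR_RGB2HSV))
nw=(~((H>8)&(H<25)&(S>70)&(V>70))).astype(np.uint8)*255
print('dish',rect(c,blob(nw,(408,292,446,328)),.03))
E
```

```text
position: [0.5915, 0.3702, 0.0514]
force: [-0.7, 2.7, 5.1]
position: [0.5911, 0.3688, 0.0503]
force: [-0.5, -0.2, 1.0]
grasp_force: 0.0
grasp_force: 0.0
t 22.83 pos [470.2 414.5 189.8] jaw 96.7 w 44.6 gf 0.0 F [-0.4 -0.3  0.4] -> units [ 4.04 -1.48  0.  ] yaw 0
dish [370.7, -280.2, 70.5, 71.5, 1.5]
```

View pics/k.png

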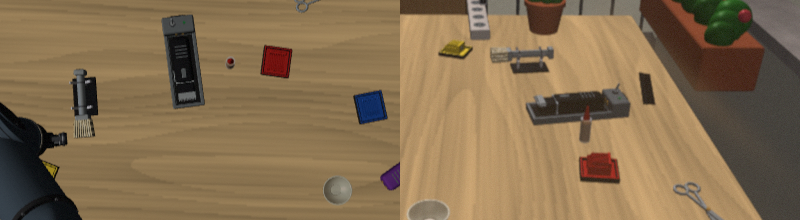

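Everything is in place. The duster lies in both forks at side crop (525,55), and the clipper is in the dock at (578,105). The red guard is in its tray at (600,165), and the blue one was seen in its tray earlier. The dish hasn't moved. I'm handing the job in.

```bash
python3 -c "from workcell import *;print(finish_job())"
```

```text
the job is handed in; nothing more can be done
None
```

I put the clipper in its dock, the duster in both forks of its rest, and the blue and red guards in their own trays, leaving the dish and the yellow guard in place; the job was handed in at about 23 s of the 112 s limit, with no verdict returned.

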